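# Set the pipette and hold it slanted over the mixing bowl

### The arm

A 7-joint arm with a two-finger parallel gripper is mounted at the origin on the work surface. World frame = base frame: x ahead of the robot, y to its left, z up, the work surface at z = 0. Lengths are in m, angles in degrees, forces in N, time in s.
With the tool pointing down it reaches from about 0.425 to 0.925 m from the base axis. Payload 6.8 kg.
Tool frame: the origin (TCP) lies at the very end of the fingers, on their centre line; the grasp point (between the pads) lies 19 mm behind it; x points along the fingers, y is the direction in which the jaws open and shut, and the axes are right-handed (so a half turn about x gives the same grasp; the last joint's range is limited). The gripper opens to 85 mm and grips with 20 to 120 N. Pads are 22 mm wide; open, the fingers measure 114 mm over their backs; the gripper's body (76 mm by 85 mm) begins 54 mm behind the grasp point. The pads swing forward as they close: fully open they stand 13 mm farther back than shut.
Start: joints at [-71.339, 27.33, 1.283, 89.118, -0.659, 63.558, -4.761], TCP at [0.284, 0.612, 0.231] pointing down, gripper open.
Joint ranges: [-169.35, 169.35], [-19.33, 120.38], [-80.79, 83.38], [13.8, 139.57], [-78.32, 258.32], [9.67, 109.79], [-169.56, 169.56]. Speed limits (degrees/s): [136.94, 136.94, 180, 180, 180, 180, 180].

### API

Orientations are given as [roll, pitch, yaw] about the fixed x, y, z axes, in that order (R = Rz(yaw) Ry(pitch) Rx(roll)).
In Python, from cell import get_obs, grab_frame, camera_model, sign_off gives the robot as it stands.
- The arm moves only by the tool servo_tool, never from a script. Its argument "steps" is a list that holds one entry, the list of rows, each a list of 5 numbers: the shift along the tool's x, y, z in cm, then the turn about the tool's x in degrees, then the finger opening in cm, from 0 to 8.54. A call has 1 to 10 rows; each row is the pose to reach, as a shift and turn from the pose commanded when the call began, along the tool's axes at that moment; what a row does not reach only later rows make up. A row lasts 1/10 s, in which the tool goes at most 50 mm and 8.59 degrees, less where a joint would pass 70% of its speed; a pose out of reach is approached as far as the arm can. A call with a gripper value outside its range is refused whole. The fingers move at their own pace and stop on an object; "newtons" is the grip in N (left out, the last holds). Time passes only in rows, so rows that repeat a pose let the fingers close. It gives the time, the measured TCP pose, the force and the opening at its end, in the units of the state.
- get_obs(): the state, without advancing time (a new reading comes with each control period).
- grab_frame(name): name is "side" or "top" or "wrist"; returns the picture (480x640x3 uint8, red, green, blue); there is no depth.
- camera_model(name): a dict with "vertical_fov" (degrees; the focal length in pixels is half the picture's height over the tangent of half this angle, whatever the lens; pixels are square), "cx", "cy" (the principal point, pixels), "world_from_camera" (4x4, takes a point from camera to world coordinates); the wrist camera has in their place "T_tool_cam" (4x4, takes a point from camera to tool coordinates, whose origin is the TCP and whose axes are the tool frame's). Camera axes: x right, y up, looking along -z (the intrinsics and any distortion apply to the point x, -y, -z); pixel columns grow to the right and rows downward; lengths in m; the calibration is good to about 2 mm. A picture is of the moment at which its call begins: read the wrist's pose just before it. camera_model takes no time and is no camera call.
- sign_off(): hands the job in, once; it reports no verdict.
The state is a dict: "time": time; "qpos": joint angles; "joint_velocities": joint speeds; "joint_efforts": joint torques, N m; "tool_pos": TCP position; "tool_rot": TCP orientation; "contact_force": force on the tool from outside, world axes, zero at the start; "wrist_torque": the same for the moment, N m; "grip_width": finger opening in m.
Only numpy, scipy, OpenCV 4.12 (cv2) and the standard library are available. Lean on these libraries where they do the work, as an engineer would, in place of code of your own. Each camera call takes 0.05 s, during which the arm holds its last target.

### The job

Turn the collar of the pipette to 4 while the pipette still stands in its holder, then draw the pipette up out of the holder. Finish still holding it, raised over the white bowl and slanted about halfway between upright and level, its tip over the middle of the bowl and a few centimetres above the rim, touching nothing, with the collar still at 4. Do not put it down or let go at the end, and leave the bowl and the other things on the counter where they are.

Things in the scene. Friction and masses are not known exactly. Their poses are not given: they have to be found in the camera images.
- pipette: White hand pipette, upright in the holder, 197 mm long, about 0.15 kg. Origin on its axis at the underside of the square seat (36 mm wide, 6 thick) that rests on the holder; z away from the tip. Below: 20 mm square shaft 40 mm long, keyed in the hole so it cannot turn, 14 mm barrel, tip. Above: neck, 58 mm scale plate (z 36 to 41 mm), ribbed collar (36 mm wide, z 43 to 77), thumb button (18 wide, top z 87).
- collar (a joint): Turn of the grey collar, rad, growing anticlockwise seen from above. Detents at marks 0 to 6, 0.35 rad apart (4 is 1.40). A dark line on the collar points at the mark on the scale plate; mark 0 has the thick tick, mark 3 lies at the pipette's +x side. Clicks over with about 0.04 N m, stays where left. Starts between 0 and about 2. The pipette may be lifted by the collar, which keeps its setting.
- collar_mid (a point): Point on the pipette's axis, 63 mm above its origin, at a good height to grip the collar (36 mm wide) from above; 22 mm above the scale plate, 24 mm below the top of the thumb button, 173 mm from the tip.
- pipette_tip (a point): The lower end of the pipette's tip, on its axis, 110 mm below its origin.
- stand: Grey holder, fixed to the counter: base 110 x 120 x 8 mm, two legs, and a bridge plate 60 x 104 mm, 24 mm thick, with its top at 130 mm and a 21.5 mm square through hole in its middle. Origin at the centre of its underside, z up. The pipette must rise by 110 mm to clear it.
- stand_mouth (a point): Centre of the hole at the holder's top face, 130 mm above the counter.
- bowl: White ceramic mixing bowl standing loose on the counter, 104 mm across the rim, 55 mm high, 0.3 kg. Origin at the centre of its underside.
- bowl_rim (a point): Centre of the bowl's mouth, at rim height, 55 mm above the counter.
- jar: Amber bottle, 60 mm diameter, 100 mm high, origin under its centre; to be left alone.
- carton: Paper medicine carton, 50 x 110 x 60 mm high, origin under its centre; to be left alone.
- calculator: Flat grey calculator, 110 x 72 x 19 mm, origin under its centre; to be left alone.
Not all that is in view belongs to the job. Several things have the shape of the pipette; the one meant has the colours described above.

How it is judged (in metres and radians):
On the way, in this order (a step that is already met when the one before it is completed fails the run):
1. collar turned to 4 with the pipette still standing in the holder (value of joint collar between 1.25 and 1.55 rad and z of pipette_tip in the frame of stand below 0.05 m), for 0.2 s.
2. pipette held and drawn out above the holder (z of pipette_tip in the frame of stand above 0.13 m and contact force between pipette and the fingers above 1 N and contact force between pipette and stand below 0.05 N), for 0.1 s.
At the end, for the whole second after the job is handed in: The fingers hold the pipette still and nothing else touches it; collar at 4 (1.25 to 1.55 rad); its axis leans 30 to 60 degrees from vertical, tip down; the tip is within 30 mm horizontally of the bowl's centre and 8 to 110 mm above its rim; the bowl stands upright (value of joint collar between 1.25 and 1.55 rad and contact force between pipette and the fingers above 1 N and contact force between pipette and stand below 0.05 N and contact force between pipette and bowl below 0.05 N and contact force between pipette and jar below 0.05 N and contact force between pipette and carton below 0.05 N and contact force between pipette and calculator below 0.05 N and angle between pipette's own z axis and vertical between 0.52 and 1.05 rad and horizontal distance between pipette_tip and bowl_rim below 0.03 m and height (world z) of pipette_tip between 0.063 and 0.165 m and angle between bowl's own z axis and vertical below 0.1 rad and linear speed of pipette below 0.03 m/s); the arm keeps its last pose, push and grip.
It fails at once if the bowl is shifted by more than 20 mm (distance of bowl from where it was at the start of the episode above 0.02 m).
It fails at once if the jar is shifted by more than 20 mm (distance of jar from where it was at the start of the episode above 0.02 m).
It fails at once if the carton is shifted by more than 20 mm (distance of carton from where it was at the start of the episode above 0.02 m).
It fails at once if the calculator is shifted by more than 20 mm (distance of calculator from where it was at the start of the episode above 0.02 m).
It also fails if it takes over 40 s, if anything falls off the work surface, if the arm or the gripper's body presses on something with over 40 N, if the wrist force passes 120 N, or if a joint passes its speed limit or range.

## Working session

There is one attempt and no reset: what is moved stays moved. The work goes in short steps, Python scripts to look and compute and a tool call to move; the robot and the scene stay as the last step left them, time stands still between calls to the robot, and variables do not carry over. Pictures are saved under pics/ and viewed, and the job is handed in when it is done.

Besides the shell and the picture viewer there is one more tool, called as name([rows], argument=value, ...), one row to a line, values as JSON. servo_tool: Moves the arm, as the interface text tells. Its arguments: {"type":"object","properties":{"steps":{"type":"array","items":{"type":"array","items":{"type":"array","items":{"type":"number"}}}},"newtons":{"type":"number"}},"required":["steps"]}

```bash
ls; mkdir -p pics; python3 - <<'E'
from cell import *
import cv2
print(get_obs())
for n in ["side","top","wrist"]:
    print(n,camera_model(n))
    cv2.imwrite(f"pics/{n}0.png",grab_frame(n)[:,:,::-1])
E
```

```text
pics
{'time': 0.0, 'qpos': array([-71.33996682,  27.37519488,   1.28078875,  89.17929497,
        -0.65840744,  63.55793059,  -4.76122934]), 'joint_velocities': array([-0.11787717,  0.01065671,  0.14064692, -0.09555222,  0.02696702,
        0.07921607,  0.00370175]), 'joint_efforts': array([ 1.84883324e-04, -5.96454585e+01,  1.60788294e+00, -2.81204349e+01,
        1.23845605e-02,  9.36695753e-03,  1.32564023e-05]), 'tool_pos': array([0.28347646, 0.61192717, 0.23032578]), 'tool_rot': array([ -85.29292618,   89.8949369 , -110.14586262]), 'contact_force': array([-0.13637268, -0.25734525,  0.45044203]), 'wrist_torque': array([-0.00773172, -0.0072537 , -0.01195266]), 'grip_width': 0.08519528961452494}
side {'vertical_fov': 42.24572156460472, 'cx': 318.69244974665514, 'cy': 238.71293612000386, 'world_from_camera': array([[ 0.9847016 ,  0.08800415, -0.15039293,  0.37557327],
       [-0.17423386,  0.48585003, -0.85650003, -1.08010616],
       [-0.00230715,  0.86960049,  0.49375061,  0.7707074 ],
       [ 0.        ,  0.        ,  0.        ,  1.        ]])}
top {'vertical_fov': 49.738344446
[... 168 characters left out ...]
   [-9.97226912e-01,  7.29512741e-02, -1.47172723e-02,
        -1.87543711e-03],
       [ 2.32894198e-04,  2.00815096e-01,  9.79629135e-01,
         1.17444468e+00],
       [ 0.00000000e+00,  0.00000000e+00,  0.00000000e+00,
         1.00000000e+00]])}
wrist {'vertical_fov': 58.57494097116325, 'cx': 313.9785039178168, 'cy': 242.2017396793132, 'T_tool_cam': array([[ 7.31509907e-04,  3.26946467e-01, -9.45042577e-01,
        -1.42086755e-01],
       [ 9.99999249e-01, -1.16885839e-03,  3.69671424e-04,
        -2.87816387e-04],
       [-9.83758183e-04, -9.45042137e-01, -3.26947076e-01,
        -8.53667010e-02],
       [ 0.00000000e+00,  0.00000000e+00,  0.00000000e+00,
         1.00000000e+00]])}
```

View pics/side0.png

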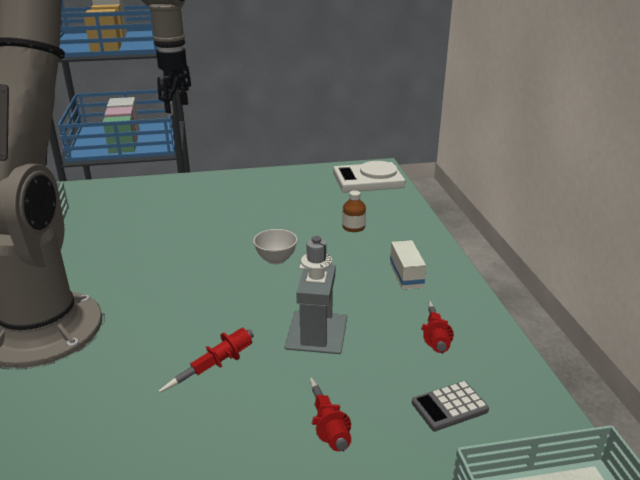

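View pics/top0.png

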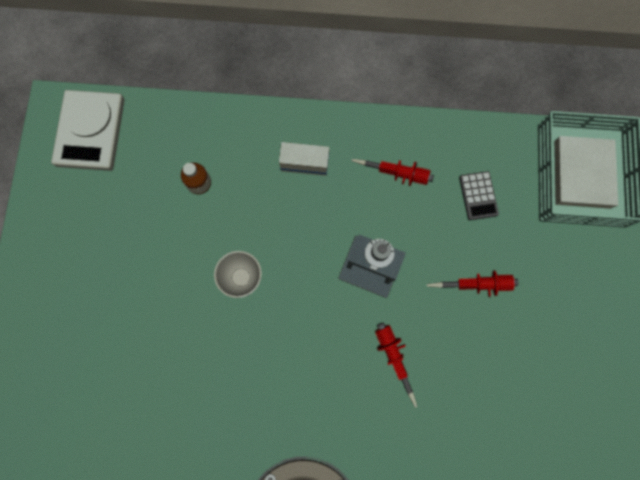

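View pics/wrist0.png

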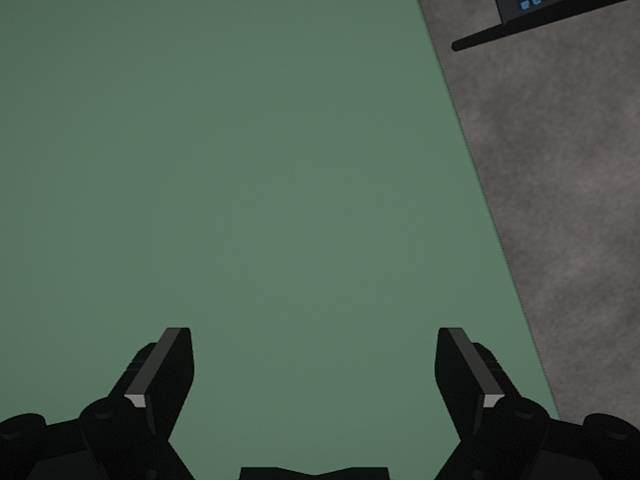

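Side view: holder with the white pipette at about (317,265), bowl at (275,247). Top view: pipette at about (380,250), bowl at (238,274). The other pipettes are red. I'll zoom in and triangulate.

```bash
cat > h.py <<'E'
import numpy as np, cv2
from cell import *
from scipy.spatial.transform import Rotation as R
def toolT(o):
    T=np.eye(4);T[:3,:3]=R.from_euler('xyz',o['tool_rot'],degrees=True).as_matrix();T[:3,3]=o['tool_pos'];return T
def cam(n,o=None):
    m=camera_model(n);f=240/np.tan(np.radians(m['vertical_fov'])/2)
    W=m['world_from_camera'] if n!='wrist' else toolT(o)@m['T_tool_cam']
    return f,m['cx'],m['cy'],W
def ray(c,u,v):
    f,cx,cy,W=c;d=W[:3,:3]@np.array([(u-cx)/f,-(v-cy)/f,-1]);return W[:3,3],d/np.linalg.norm(d)
def plane(c,u,v,z):
    p,d=ray(c,u,v);return p+d*(z-p[2])/d[2]
def proj(c,P):
    f,cx,cy,W=c;q=np.linalg.inv(W)@np.append(P,1);return cx+f*q[0]/-q[2],cy+f*q[1]/q[2]
def tri(a,b):
    (p,d),(q,e)=a,b;s=np.linalg.lstsq(np.array([d,-e]).T,q-p,rcond=None)[0]
    A=p+s[0]*d;B=q+s[1]*e;return (A+B)/2,np.linalg.norm(A-B)
E
python3 - <<'E'
from h import *
a=cv2.imread('pics/side0.png')[215:365,230:370];b=cv2.imread('pics/top0.png')[220:320,200:430]
cv2.imwrite('pics/s0z.png',cv2.resize(a,None,fx=4,fy=4,interpolation=cv2.INTER_CUBIC))
cv2.imwrite('pics/t0z.png',cv2.resize(b,None,fx=3.4,fy=3.4,interpolation=cv2.INTER_CUBIC))
E
```

```text
(no output)
```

View pics/s0z.png

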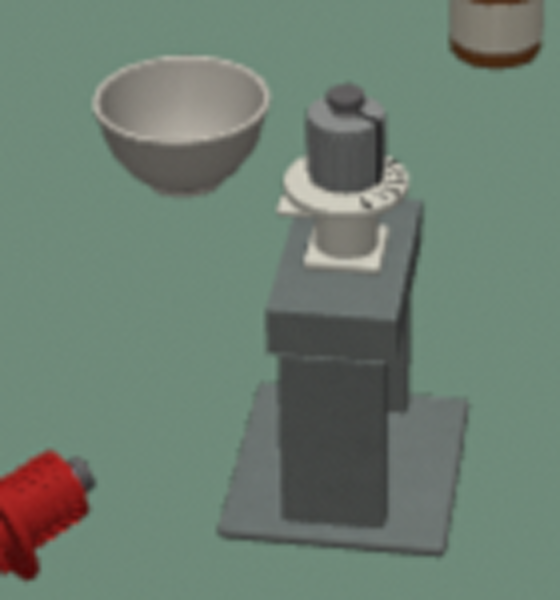

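View pics/t0z.png

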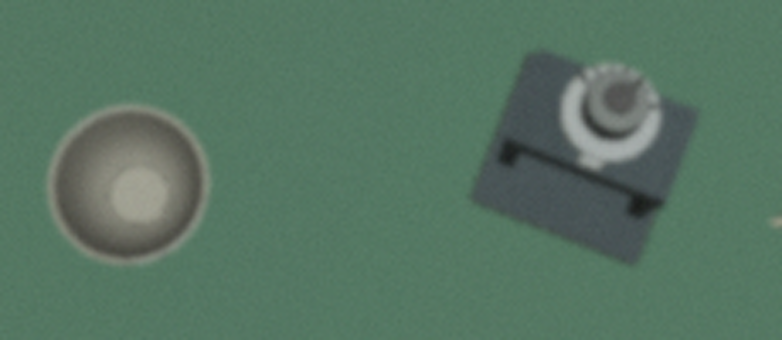

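```bash
python3 - <<'E'
from h import *
S=cam('side');T=cam('top')
z=lambda u,v:(200+u/3.4-.35,220+v/3.4-.35)
P,e=tri(ray(S,316.1,237.9),ray(T,*z(620,97)));print('button',P,e,'expect z .217')
print('btn plane',plane(T,*z(620,97),.217),plane(S,316.1,237.9,.217))
c=[plane(T,*z(*q),.008) for q in [(535,50),(697,108),(636,265),(471,198)]]
c=np.array(c);print(c.round(4));print('centre',c.mean(0));
for i in range(4):
    d=c[(i+1)%4]-c[i];print(np.linalg.norm(d),np.degrees(np.arctan2(d[1],d[0])))
print('bowl',plane(T,*z(128,185),.055))
print('bowl side',plane(S,230+182/4-.4,215+98/4-.4,.055))
# line direction on collar in top image
for a in [(620,97),(640,82)]: print(plane(T,*z(*a),.207))
print('jar',plane(T,194,176,.05),'carton',plane(T,304,157,.06))
E
```

```text
button [ 0.54112091 -0.11250147  0.21516459] 0.0008538469971379374 expect z .217
btn plane [ 0.54117902 -0.11232051  0.217     ] [ 0.54013203 -0.11583069  0.217     ]
[[ 0.6123 -0.0773  0.008 ]
 [ 0.5804 -0.1886  0.008 ]
 [ 0.4716 -0.1525  0.008 ]
 [ 0.5081 -0.0406  0.008 ]]
centre [ 0.54312583 -0.11475639  0.008     ]
0.1157725788290913 -105.98373813920311
0.11463276857679579 161.67167015597752
0.11771224806734897 71.95403497595227
0.1104954294047458 -19.383690639845234
bowl [0.49350023 0.1809039  0.055     ]
bowl side [0.49324435 0.17773365 0.055     ]
[ 0.54323431 -0.11347405  0.207     ]
[ 0.55263839 -0.1242449   0.207     ]
jar [0.71102333 0.30369369 0.05      ] carton [0.77147487 0.05690147 0.06      ]
```

```bash
cat > go.py <<'E'
import sys
from h import *
o=get_obs();T=toolT(o);print('t',o['time'],'pos',o['tool_pos'].round(4),'F',o['contact_force'].round(1),'w',o['grip_width'],'q7',o['qpos'].round(1))
print(T[:3,:3].round(3),'jaw yaw',np.degrees(np.arctan2(T[1,1],T[0,1])))
if len(sys.argv)>3:
    d=np.array(list(map(float,sys.argv[1:4])))-T[:3,3];print('shift cm',(T[:3,:3].T@d*100).round(2))
E
python3 go.py .54 -.113 .33
```

```text
t 0.15 pos [0.2835 0.6121 0.2306] F [-0.3 -0.5 -0.1] w 0.08534103099257377 q7 [-71.3  27.4   1.3  89.2  -0.7  63.6  -4.8]
[[-0.001  0.42   0.907]
 [-0.001  0.907 -0.42 ]
 [-1.    -0.001  0.   ]] jaw yaw 65.14758017378594
shift cm [ -9.86 -55.03  53.75]
```

servo_tool([
  [[-9.9,-55,53.7,0,8.5],[-9.9,-55,53.7,0,8.5],[-9.9,-55,53.7,0,8.5],[-9.9,-55,53.7,0,8.5],[-9.9,-55,53.7,0,8.5],[-9.9,-55,53.7,0,8.5],[-9.9,-55,53.7,0,8.5],[-9.9,-55,53.7,0,8.5],[-9.9,-55,53.7,0,8.5],[-9.9,-55,53.7,0,8.5]],
])

```text
time: 1.15
tool_pos: [0.449, 0.1429, 0.2955]
tool_rot: [100.4, 90.0, 75.5]
contact_force: [1.1, 0.6, -0.3]
grip_width: 0.0851
```

```bash
python3 go.py .54 -.113 .33
```

```text
t 1.15 pos [0.449  0.1429 0.2955] F [ 1.1  0.6 -0.3] w 0.08508480722253471 q7 [-39.9   3.8  15.6 112.2  -1.1  64.2  41.3]
[[ 0.     0.42   0.907]
 [ 0.     0.907 -0.42 ]
 [-1.     0.    -0.   ]] jaw yaw 65.15237470527337
shift cm [ -3.46 -19.39  19.01]
```

servo_tool([
  [[-3.5,-19.4,19,0,8.5],[-3.5,-19.4,19,0,8.5],[-3.5,-19.4,19,0,8.5],[-3.5,-19.4,19,0,8.5],[-3.5,-19.4,19,0,8.5],[-3.5,-19.4,19,0,8.5],[-3.5,-19.4,19,0,8.5],[-3.5,-19.4,19,0,8.5],[-3.5,-19.4,19,0,8.5]],
])

```text
time: 2.05
tool_pos: [0.5395, -0.1093, 0.3297]
tool_rot: [162.4, 89.9, 137.6]
contact_force: [-0.0, 0.8, 0.7]
grip_width: 0.085
```

```bash
python3 - <<'E'
from h import *
import pickle
o=get_obs();im=grab_frame('wrist')[:,:,::-1];pickle.dump((o,im),open('w1.pkl','wb'))
cv2.imwrite('pics/w1.png',im)
E
python3 go.py .54 -.113 .33
```

```text
t 2.1 pos [ 0.5395 -0.1092  0.3298] F [-0.3  0.1  0.4] w 0.08473122561991007 q7 [-19.9  11.3  29.4 100.6  -5.9  69.7  76.5]
[[-0.001  0.418  0.908]
 [ 0.001  0.908 -0.418]
 [-1.     0.    -0.001]] jaw yaw 65.29421677073897
shift cm [-0.02 -0.32  0.2 ]
```

View pics/w1.png

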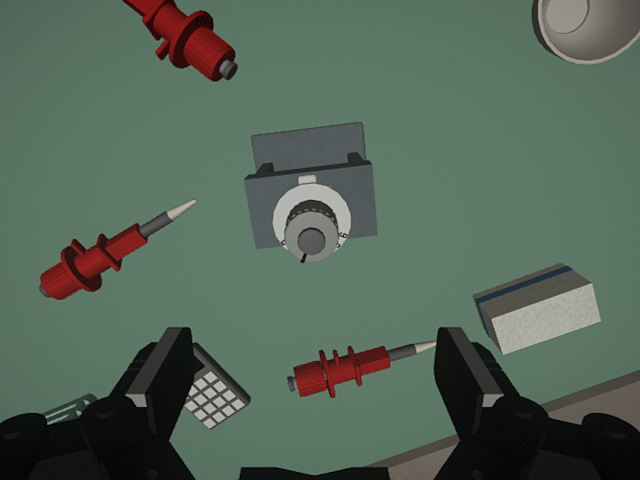

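```bash
python3 - <<'E'
from h import *
import pickle
o,im=pickle.load(open('w1.pkl','rb'))
cv2.imwrite('pics/w1z.png',cv2.resize(im[165:275,240:385],None,fx=5.4,fy=5.4,interpolation=cv2.INTER_CUBIC))
c=cam('wrist',o)
print(plane(c,312,241,.217))
E
```

```text
[ 0.54046842 -0.11155537  0.217     ]
```

View pics/w1z.png

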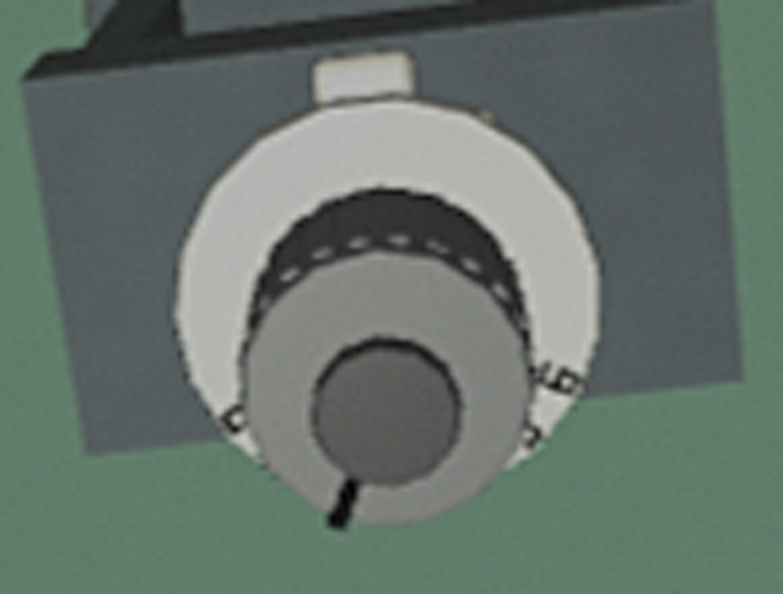

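```bash
python3 - <<'E'
from h import *
import pickle
o,im=pickle.load(open('w1.pkl','rb'));c=cam('wrist',o)
z=lambda u,v:(240+u/5.4-.4,165+v/5.4-.4)
B=plane(c,*z(386,411),.217);C=plane(c,*z(387,386),.207);print(B,C)
for q in [(337,523),(345,503),(352,483)]:
    for ctr in (B,C):
        d=plane(c,*z(*q),.207)-ctr;print(np.linalg.norm(d[:2]).round(4),np.degrees(np.arctan2(d[1],d[0])).round(1),end=' | ')
    print()
for a,b in [((25,80),(716,3)),((85,452),(740,380)),((25,80),(85,452)),((716,3),(740,380))]:
    d=plane(c,*z(*b),.13)-plane(c,*z(*a),.13);print('edge',np.linalg.norm(d),np.degrees(np.arctan2(d[1],d[0])))
q=[plane(c,*z(*k),.13) for k in [(25,80),(716,3),(85,452),(740,380)]];print('bridge centre',np.mean(q,0))
for n,q in dict(n0=(233,420),n6=(562,385),n5=(534,435)).items():
    d=plane(c,*z(*q),.171)-C;print(n,np.linalg.norm(d[:2]),np.degrees(np.arctan2(d[1],d[0])))
E
```

```text
[ 0.54005271 -0.11200014  0.217     ] [ 0.54027482 -0.11204412  0.207     ]
0.019 -43.5 | 0.0188 -43.9 | 
0.0162 -43.2 | 0.016 -43.6 | 
0.0134 -43.2 | 0.0132 -43.7 | 
edge 0.10306641255522342 71.68762375258953
edge 0.10313560789074226 71.95727116508563
edge 0.05924206741535868 -18.565955760735932
edge 0.05875642930824837 -18.501689756266764
bridge centre [ 0.54113727 -0.11243643  0.13      ]
n0 0.02724449513749432 -76.7055315939441
n6 0.02644952296660629 39.10360840645985
n5 0.027571207705507826 21.90492164102447
```

Wrist view: line on the collar points to about -43.5° world. The plate's marks 0 and 6 are at about -77° and 39–42°, and the pipette's +x is at about -18°. That puts the collar near mark 1.7, so it needs about 45° anticlockwise. I'll pre-rotate the jaws so they finish at -18°.

servo_tool([
  [[0,-0.3,0.2,8.5,8.5],[0,-0.3,0.2,17,8.5],[0,-0.3,0.2,25.5,8.5],[0,-0.3,0.2,34,8.5],[0,-0.3,0.2,42.5,8.5],[0,-0.3,0.2,51,8.5],[0,-0.3,0.2,59.5,8.5],[0,-0.3,0.2,68,8.5],[0,-0.3,0.2,76.5,8.5],[0,-0.3,0.2,85,8.5]],
])

```text
time: 3.1
tool_pos: [0.5402, -0.1129, 0.33]
tool_rot: [-139.4, 89.9, 110.5]
contact_force: [-0.6, 0.3, 0.5]
grip_width: 0.085
```

servo_tool([
  [[1,0,0,8.5,8.5],[2,0,0,17,8.5],[3,0,0,25.5,8.5],[4,0,0,34,8.5],[5,0,0,43,8.5],[6,0,0,43,8.5],[6,0,0,43,8.5],[6,0,0,43,8.5]],
])

```text
time: 3.9
tool_pos: [0.5403, -0.114, 0.2702]
tool_rot: [-62.4, 90.0, 144.9]
contact_force: [0.1, 0.1, 0.6]
grip_width: 0.085
```

```bash
python3 go.py .5405 -.1122 .177;python3 - <<'E'
from h import *
import pickle
o=get_obs();im=grab_frame('wrist')[:,:,::-1];pickle.dump((o,im),open('w2.pkl','wb'))
cv2.imwrite('pics/w2.png',im)
print(proj(cam('wrist',o),[.5405,-.1122,.217]))
E
```

```text
t 3.9 pos [ 0.5403 -0.114   0.2702] F [0.1 0.1 0.6] w 0.08499646105851939 q7 [-33.8  17.7  49.2 105.8 -14.9  63.2 -41.8]
[[-0.     0.46  -0.888]
 [ 0.    -0.888 -0.46 ]
 [-1.    -0.     0.   ]] jaw yaw -62.640104137703084
shift cm [ 9.32 -0.15 -0.1 ]
(np.float64(311.6787773811027), np.float64(270.68718152562974))
```

View pics/w2.png

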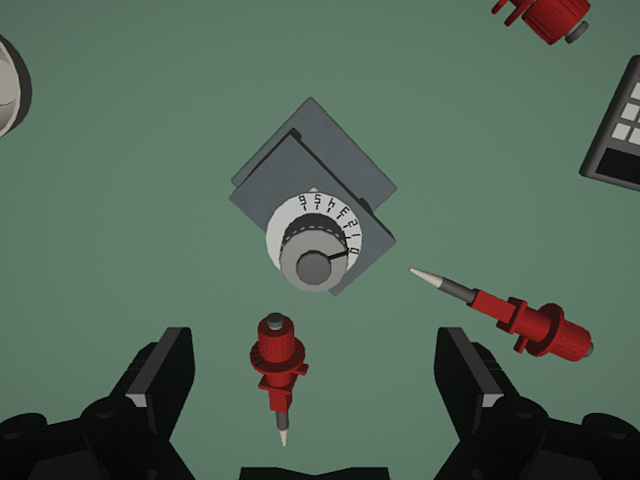

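Marks 0–6 are clear here and the line points around 1–2. Button at about (313,267).

```bash
python3 - <<'E'
from h import *
import pickle
o,im=pickle.load(open('w2.pkl','rb'))
cv2.imwrite('pics/w2z.png',cv2.resize(im[185:300,255:375],None,fx=5,fy=5,interpolation=cv2.INTER_CUBIC))
E
```

```text
(no output)
```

View pics/w2z.png

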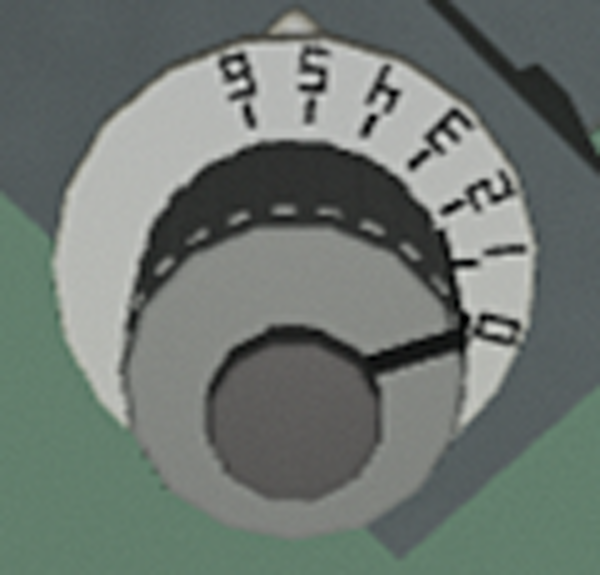

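```bash
python3 - <<'E'
from h import *
import pickle
o,im=pickle.load(open('w2.pkl','rb'));c=cam('wrist',o)
z=lambda u,v:(255+u/5-.4,185+v/5-.4)
B=plane(c,*z(294,413),.217);C=plane(c,*z(295,382),.207);P=plane(c,*z(295,270),.171);print(B,C,P)
a=lambda d:np.degrees(np.arctan2(d[1],d[0])).round(1)
for q in [(462,337),(415,352),(372,367)]:
    print('line',a(plane(c,*z(*q),.207)-B),a(plane(c,*z(*q),.207)-C))
for k,q in {6:(250,115),5:(310,108),4:(371,124),3:(418,160),2:(452,208),1:(464,262)}.items(): print(k,a(plane(c,*z(*q),.171)-P),a(plane(c,*z(*q),.171)-C))
E
```

```text
[ 0.54254728 -0.11209804  0.217     ] [ 0.5419725  -0.11249338  0.207     ] [ 0.54195977 -0.11245069  0.171     ]
line -48.6 -46.4
line -50.7 -47.5
line -55.7 -50.7
6 42.8 42.9
5 22.4 22.5
4 1.2 1.3
3 -19.2 -19.1
2 -39.9 -39.9
1 -59.7 -59.7
```

```bash
python3 go.py .541 -.1122 .177
```

```text
t 3.95 pos [ 0.5405 -0.1143  0.2705] F [-0.1  0.2  0.7] w 0.08492543207892604 q7 [-33.7  17.7  49.2 105.8 -15.   63.2 -41.8]
[[ 0.001  0.459 -0.889]
 [ 0.    -0.889 -0.459]
 [-1.    -0.    -0.001]] jaw yaw -62.69693936980036
shift cm [ 9.35 -0.16 -0.13]
```

servo_tool([
  [[3,-0.2,-0.1,0,8.5],[6,-0.2,-0.1,0,8.5],[8,-0.2,-0.1,0,8.5],[9.3,-0.2,-0.1,0,8.5],[9.3,-0.2,-0.1,0,8.5],[9.3,-0.2,-0.1,0,8.5]],
], newtons=30)

```text
time: 4.55
tool_pos: [0.5409, -0.1126, 0.178]
tool_rot: [145.3, 89.9, -7.6]
contact_force: [-0.1, 0.3, -0.2]
grip_width: 0.0848
```

servo_tool([
  [[0,0,0,0,5],[0,0,0,0,3],[0,0,0,0,3],[0,0,0,0,3],[0,0,0,0,3],[0,0,0,0,3]],
])

```text
time: 5.15
tool_pos: [0.5407, -0.1125, 0.1777]
tool_rot: [149.9, 89.9, -2.9]
contact_force: [-0.4, -1.1, 4.1]
grip_width: 0.0353
```

```bash
python3 go.py .541 -.1122 .177;python3 - <<'E'
from h import *
im=grab_frame('wrist')[:,:,::-1]
cv2.imwrite('pics/w3.png',im)
E
```

```text
t 5.15 pos [ 0.5407 -0.1125  0.1777] F [-0.4 -1.1  4.1] w 0.035258647888973704 q7 [-29.6  24.3  45.1 111.4 -21.5  52.8 -36.6]
[[ 0.001  0.456 -0.89 ]
 [-0.    -0.89  -0.456]
 [-1.     0.001 -0.001]] jaw yaw -62.86249784884537
shift cm [ 0.07 -0.02 -0.04]
```

View pics/w3.png

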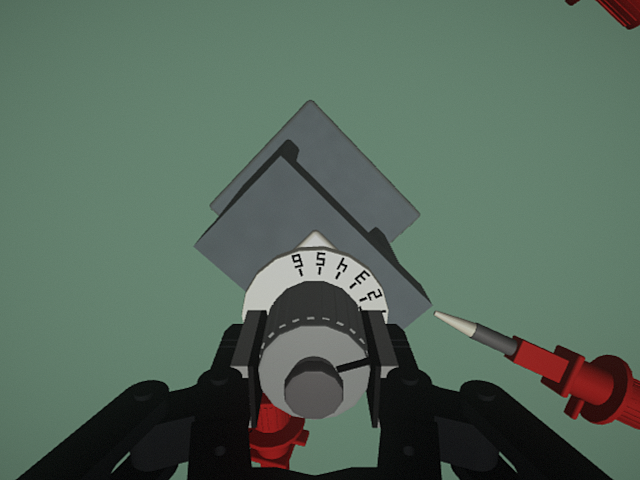

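Gripped squarely (35 mm opening), and the line is still visible. Turning the collar anticlockwise.

servo_tool([
  [[0,0,0,-6,3],[0,0,0,-12,3],[0,0,0,-18,3],[0,0,0,-24,3],[0,0,0,-30,3],[0,0,0,-36,3],[0,0,0,-42,3],[0,0,0,-47,3],[0,0,0,-47,3],[0,0,0,-47,3]],
])

```text
time: 6.2
tool_pos: [0.541, -0.1129, 0.1777]
tool_rot: [87.5, 89.9, -18.6]
contact_force: [1.2, -2.4, 6.1]
grip_width: 0.035
```

```bash
python3 go.py .541 -.1122 .177;python3 - <<'E'
from h import *
im=grab_frame('wrist')[:,:,::-1]
cv2.imwrite('pics/w4.png',im)
E
```

```text
t 6.2 pos [ 0.541  -0.1129  0.1777] F [ 1.2 -2.4  6.1] w 0.034954793334970355 q7 [-21.   21.6  33.2 110.9 -14.9  51.6   3.7]
[[ 0.002  0.961 -0.276]
 [-0.001 -0.276 -0.961]
 [-1.     0.002  0.   ]] jaw yaw -16.02184704959166
shift cm [ 0.07 -0.02 -0.07]
```

View pics/w4.png

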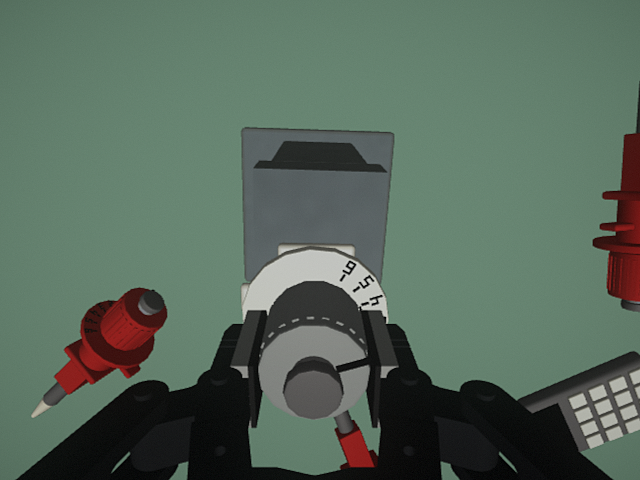

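```bash
python3 - <<'E'
from h import *
im=cv2.imread('pics/w4.png')
cv2.imwrite('pics/w4z.png',cv2.resize(im[240:430,230:400],None,fx=4,fy=4,interpolation=cv2.INTER_CUBIC)[:600])
E
```

```text
(no output)
```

View pics/w4z.png

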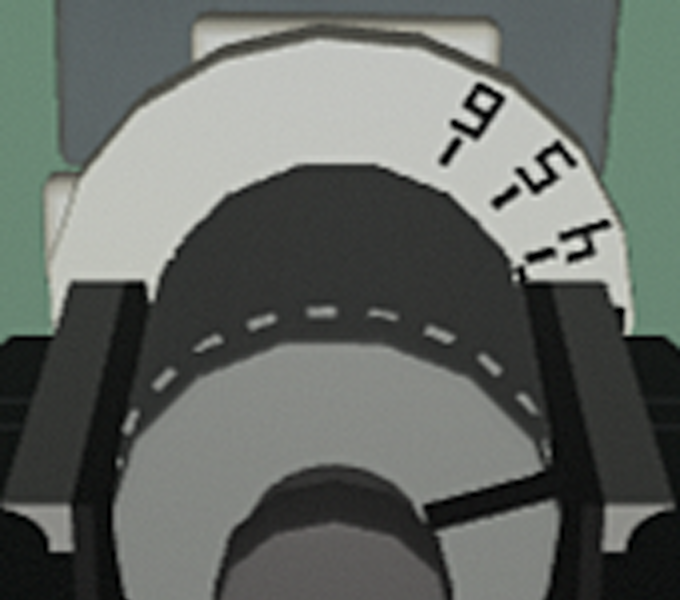

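```bash
python3 - <<'E'
from h import *
o=get_obs();c=cam('wrist',o)
z=lambda u,v:(230+u/4-.4,240+v/4-.4)
a=lambda d:np.degrees(np.arctan2(d[1],d[0])).round(1)
p=plane(c,*z(553,485),.207);q=plane(c,*z(428,518),.207);print('line',a(p-q),a(p-[.541,-.1125,.207]),a(p-np.append(o['tool_pos'][:2],.207)))
for k,q in {6:(453,152),5:(507,195),4:(540,256)}.items():
    x=plane(c,*z(*q),.171)
    print(k,a(x-[.541,-.1125,.171]))
E
```

```text
line 1.4 4.7 6.2
6 44.5
5 25.3
4 4.6
```

The line matches mark 4 within about 3° (the window is ±8.6°). Drawing it out straight up.

servo_tool([
  [[-1,0,0,0,3],[-3,0,0,0,3],[-5,0,0,0,3],[-7,0,0,0,3],[-9,0,0,0,3],[-11,0,0,0,3],[-13,0,0,0,3],[-13,0,0,0,3],[-13,0,0,0,3],[-13,0,0,0,3]],
])

```text
time: 7.25
tool_pos: [0.5393, -0.1118, 0.3057]
tool_rot: [-81.6, 89.8, 172.6]
contact_force: [0.1, 0.6, -2.1]
grip_width: 0.0348
```

```bash
python3 go.py .541 -.1122 .177;python3 - <<'E'
from h import *
cv2.imwrite('pics/s5.png',grab_frame('side')[:,:,::-1])
cv2.imwrite('pics/w5.png',grab_frame('wrist')[:,:,::-1])
E
```

```text
t 7.25 pos [ 0.5393 -0.1118  0.3057] F [ 0.1  0.6 -2.1] w 0.034833369506594096 q7 [-24.9  13.2  36.3 102.8  -8.4  67.   -1.9]
[[-0.003  0.962 -0.273]
 [ 0.    -0.273 -0.962]
 [-1.    -0.003  0.   ]] jaw yaw -15.867819389113663
shift cm [12.87  0.21 -0.02]
```

View pics/s5.png

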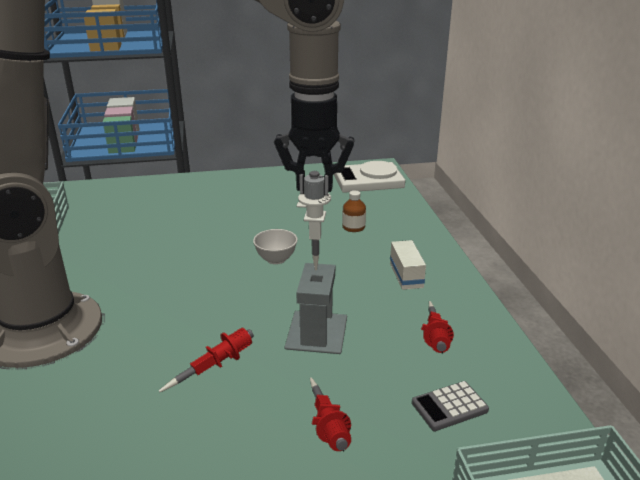

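View pics/w5.png

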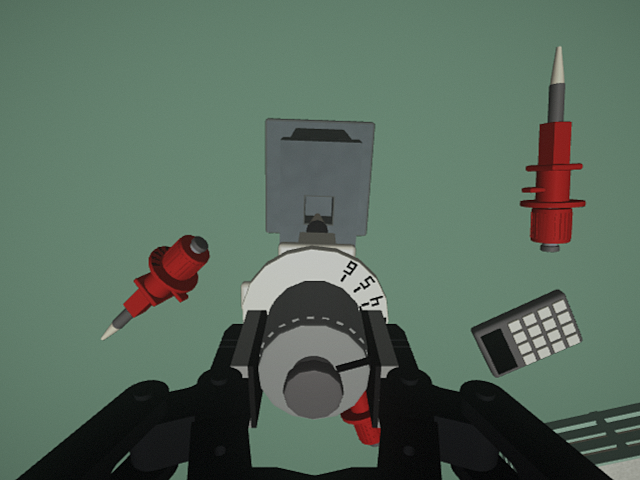

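Collar still at 4, and the tip is clear at about 0.148 m. The moves can't tilt the tool, so I'll tip the pipette in the grip by pushing its barrel against the bowl-side edge of the fixed holder bridge. First I'll go beyond that edge and lower it.

servo_tool([
  [[0,0,-2.5,1,3],[0,0,-5.5,2,3],[0,0,-8,2.4,3],[0,0,-8,2.4,3],[2,0,-8,2.4,3],[4.5,0,-8,2.4,3],[6.5,0,-8,2.4,3],[7.4,0,-8,2.4,3],[7.4,0,-8,2.4,3],[7.4,0,-8,2.4,3]],
])

```text
time: 8.35
tool_pos: [0.5625, -0.0357, 0.2337]
tool_rot: [90.6, 90.0, -17.7]
contact_force: [0.2, -0.0, -0.7]
grip_width: 0.0354
```

```bash
python3 go.py .541 -.1122 .177;python3 - <<'E'
from h import *
o=get_obs();T=toolT(o)
d=T[:3,3]-[.541,-.1123,0];a=np.radians(71.8);print('y_s',d[0]*np.cos(a)+d[1]*np.sin(a),'x_s',d[0]*np.sin(a)-d[1]*np.cos(a))
cv2.imwrite('pics/s6.png',grab_frame('side')[:,:,::-1])
E
```

```text
t 8.35 pos [ 0.5625 -0.0357  0.2337] F [ 0.2 -0.  -0.7] w 0.03536318888089651 q7 [-29.2  18.5  33.2 106.2 -11.7  58.6  -9.5]
[[ 0.001  0.95  -0.314]
 [-0.    -0.314 -0.95 ]
 [-1.     0.001 -0.   ]] jaw yaw -18.28530576693375
shift cm [5.67 0.35 7.94]
y_s 0.07945045726743398 x_s -0.0034845570425250764
```

View pics/s6.png

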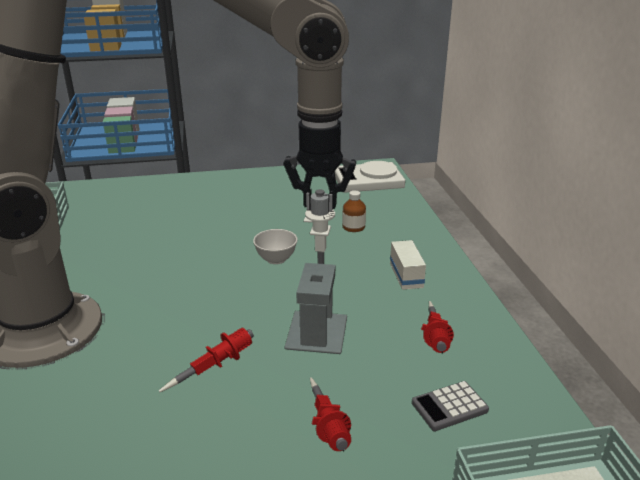

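servo_tool([
  [[0.2,0,1,0,3],[0.3,0,2,0,3],[0.3,0,2.7,0,3],[0.4,0,3.4,0,3],[0.4,0,4.1,0,3],[0.5,0,4.7,0,3],[0.5,0,5.2,0,3],[0.5,0,5.2,0,3]],
])

```text
time: 9.2
tool_pos: [0.5455, -0.0855, 0.2281]
tool_rot: [-50.0, 90.0, -158.3]
contact_force: [0.4, 0.6, -1.1]
grip_width: 0.0352
```

```bash
python3 go.py .541 -.1122 .177;python3 - <<'E'
from h import *
a=grab_frame('side')[:,:,::-1];b=grab_frame('wrist')[:,:,::-1]
cv2.imwrite('pics/x7.png',np.hstack([cv2.resize(a[140:360,220:420],(400,440)),cv2.resize(b[:,100:536],(400,440))]))
E
```

```text
t 9.2 pos [ 0.5455 -0.0855  0.2281] F [ 0.4  0.6 -1.1] w 0.03517880356305049 q7 [-25.2  17.8  34.2 108.1 -11.7  57.6  -4.2]
[[-0.     0.949 -0.314]
 [-0.    -0.314 -0.949]
 [-1.    -0.     0.   ]] jaw yaw -18.319780954034776
shift cm [5.11 0.41 2.67]
```

View pics/x7.png

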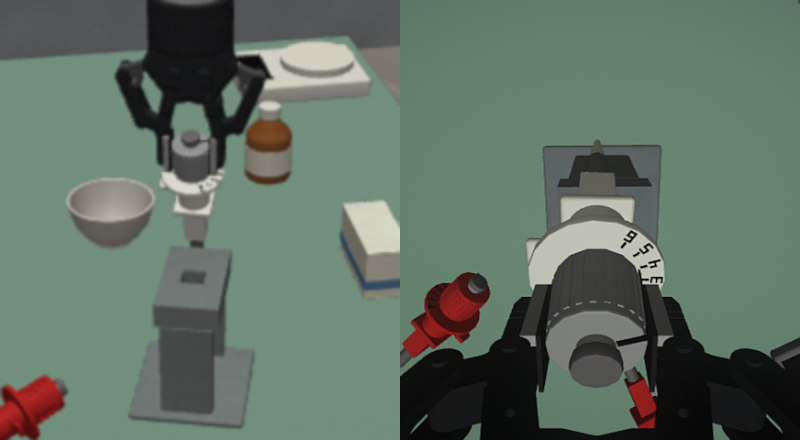

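The pipette is pivoting with little force, and the line still sits at 4. Continuing to about 45°.

servo_tool([
  [[0.2,0,0.7,0,3],[0.4,0,1.4,0,3],[0.7,0,2.2,0,3],[1,0,3,0,3],[1.4,0,3.7,0,3],[1.9,0,4.4,0,3],[2.3,0,5,0,3],[2.8,0,5.6,0,3],[3,0,5.9,0,3],[3,0,5.9,0,3]],
])

```text
time: 10.3
tool_pos: [0.5269, -0.1412, 0.1977]
tool_rot: [-64.8, 89.9, -173.1]
contact_force: [-0.1, 0.7, -0.9]
grip_width: 0.0352
```

```bash
python3 go.py .541 -.1122 .177;python3 - <<'E'
from h import *
a=grab_frame('side')[:,:,::-1];b=grab_frame('wrist')[:,:,::-1]
cv2.imwrite('pics/w8.png',b);cv2.imwrite('pics/s8.png',a)
cv2.imwrite('pics/x8.png',np.hstack([cv2.resize(a[140:360,220:420],(400,440)),cv2.resize(b[:,100:536],(400,440))]))
E
```

```text
t 10.3 pos [ 0.5269 -0.1412  0.1977] F [-0.1  0.7 -0.9] w 0.035168895356466084 q7 [-19.2  19.5  34.5 110.7 -13.5  53.8   3.5]
[[-0.001  0.949 -0.314]
 [-0.    -0.314 -0.949]
 [-1.    -0.001  0.   ]] jaw yaw -18.295311846907186
shift cm [ 2.07  0.43 -3.2 ]
```

View pics/x8.png

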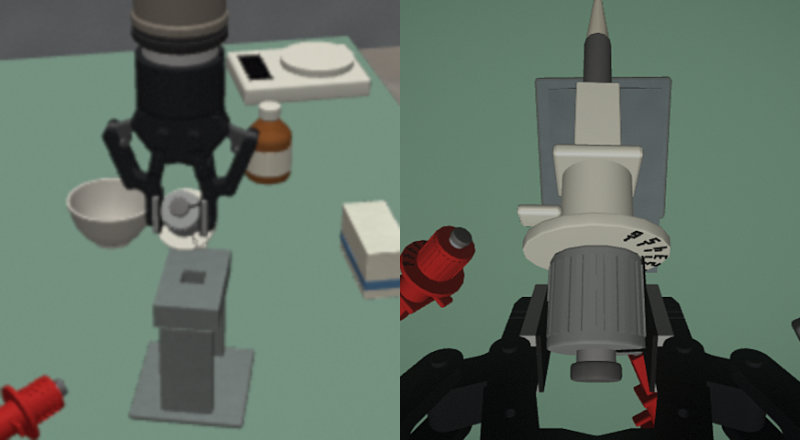

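servo_tool([
  [[0,0,0,0,3],[-1,0,0,0,3],[-2.5,0,0,0,3],[-4,0,0,0,3],[-4,0,0,0,3],[-4,0,0,0,3],[-4,0,0,0,3]],
], newtons=60)

```text
time: 11.1
tool_pos: [0.5269, -0.1406, 0.2375]
tool_rot: [-76.1, 89.9, 175.7]
contact_force: [-0.5, -0.2, -1.4]
grip_width: 0.0344
```

```bash
python3 go.py .541 -.1122 .177;python3 - <<'E'
from h import *
import pickle
o=get_obs();b=grab_frame('wrist')[:,:,::-1];o2=get_obs();a=grab_frame('side')[:,:,::-1];t=grab_frame('top')[:,:,::-1]
cv2.imwrite('pics/w9.png',b);cv2.imwrite('pics/s9.png',a);cv2.imwrite('pics/t9.png',t)
pickle.dump(o,open('o9.pkl','wb'))
E
```

```text
t 11.1 pos [ 0.5269 -0.1406  0.2375] F [-0.5 -0.2 -1.4] w 0.03442469340655354 q7 [-20.6  16.6  35.6 108.4 -11.2  58.6   1.5]
[[-0.001  0.95  -0.313]
 [ 0.    -0.313 -0.95 ]
 [-1.    -0.001  0.   ]] jaw yaw -18.246083783123865
shift cm [ 6.05  0.46 -3.14]
```

View pics/w9.png

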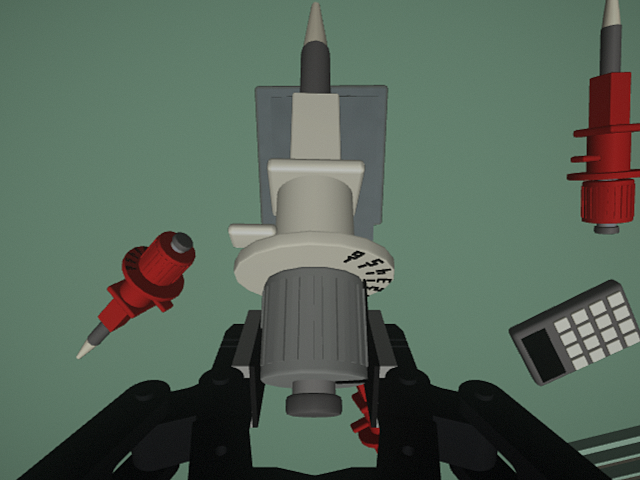

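View pics/t9.png

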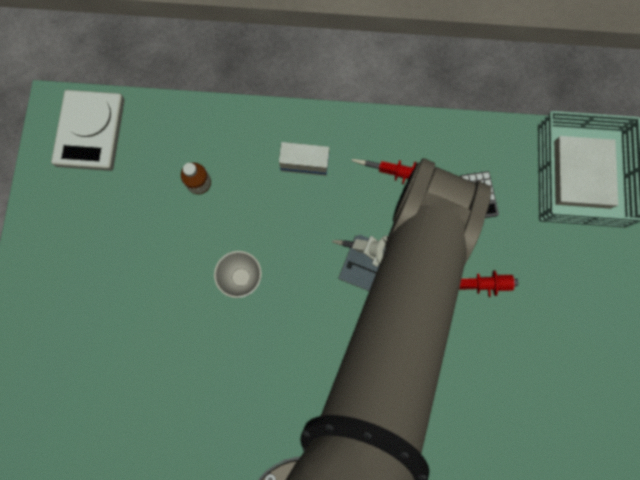

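Tip at (316,2) in the wrist view and (335,242) in the top view. Triangulating.

```bash
python3 - <<'E'
from h import *
import pickle
o=pickle.load(open('o9.pkl','rb'));T=toolT(o);c=cam('wrist',o)
P,e=tri(ray(c,316,2),ray(cam('top'),334.5,242));print('tip tri',P,e)
piv=T[:3,3]-.019*T[:3,0]
p,d=ray(c,316,2)
for L in (.173,.177,.181):
    b=d@(p-piv);s=-b-np.sqrt(b*b-((p-piv)@(p-piv)-L*L));s2=-b+np.sqrt(b*b-((p-piv)@(p-piv)-L*L))
    for k in (s,s2):
        q=p+k*d;v=q-piv;print(L,q.round(4),'tilt',np.degrees(np.arccos(-v[2]/L)).round(1),'tool',((q-T[:3,3])@T[:3,:3]).round(4), proj(cam('top'),q),proj(cam('side'),q))
E
```

```text
tip tri [ 0.56416668 -0.02209139  0.14334238] 0.005598891523998118
0.173 [ 0.5509 -0.0655  0.4105] tilt 152.9 tool [-0.173  -0.0009 -0.0788] (np.float64(367.49242248084545), np.float64(215.23103120975773)) (np.float64(316.7594082606925), np.float64(125.7488091597575))
0.173 [ 0.5666 -0.0196  0.1394] tilt 47.4 tool [ 0.0981 -0.     -0.1274] (np.float64(332.53713989978155), np.float64(240.02002603080888)) (np.float64(321.06288838155416), np.float64(247.13463549674293))
0.177 [ 0.5506 -0.0663  0.4154] tilt 153.9 tool [-0.1779 -0.0009 -0.078 ] (np.float64(368.3479918626471), np.float64(214.62429301717273)) (np.float64(316.6683496253219), np.float64(123.18036980622024))
0.177 [ 0.5669 -0.0188  0.1345] tilt 46.4 tool [ 0.103  -0.     -0.1282] (np.float64(332.066848315532), np.float64(240.35353944524948)) (np.float64(321.12978464997803), np.float64(249.02154065104637))
0.181 [ 0.5503 -0.0671  0.4203] tilt 154.8 tool [-0.1828 -0.001  -0.0771] (np.float64(369.20372854978973), np.float64(214.01743617782182)) (np.float64(316.57786106954836), np.float64(120.62801036499627))
0.181 [ 0.5671 -0.018   0.1296] tilt 45.5 tool [ 0.1079 -0.     -0.1291] (np.float64(331.6064794106249), np.float64(240.68001606213994)) (np.float64(321.1955373352979), np.float64(250.8761894044438))
```

```bash
python3 - <<'E'
from h import *
o=get_obs();T=toolT(o);print((T[:3,:3].T@np.array([-.0726,.1995,-.02])*100).round(2))
E
```

```text
[  2.01 -13.14 -16.67]
```

servo_tool([
  [[0,-1.3,-1.7,0,3],[0,-3.9,-5,0,3],[0,-6.5,-8.3,0,3],[0,-9.1,-11.6,0,3],[0,-11.7,-14.9,0,3],[1,-13.1,-16.7,0,3],[2,-13.1,-16.7,0,3],[2,-13.1,-16.7,0,3],[2,-13.1,-16.7,0,3],[2,-13.1,-16.7,0,3]],
])

```text
time: 12.25
tool_pos: [0.4559, 0.0576, 0.2185]
tool_rot: [78.7, 90.0, -29.7]
contact_force: [0.1, -0.3, -1.1]
grip_width: 0.0344
```

```bash
python3 go.py;python3 - <<'E'
from h import *
import pickle
o=get_obs();b=grab_frame('wrist')[:,:,::-1];a=grab_frame('side')[:,:,::-1];t=grab_frame('top')[:,:,::-1]
cv2.imwrite('pics/w10.png',b);cv2.imwrite('pics/s10.png',a);cv2.imwrite('pics/t10.png',t)
pickle.dump(o,open('o10.pkl','wb'))
cv2.imwrite('pics/x10.png',np.hstack([cv2.resize(a[150:350,200:400],(400,400)),cv2.resize(t[200:350,170:320],(400,400))]))
E
```

```text
t 12.25 pos [0.4559 0.0576 0.2185] F [ 0.1 -0.3 -1.1] w 0.034408578732825344 q7 [-41.6   7.6  29.4 119.9  -4.6  53.5 -28.1]
[[ 0.001  0.949 -0.316]
 [-0.    -0.316 -0.949]
 [-1.     0.001  0.   ]] jaw yaw -18.400126804108105
```

View pics/w10.png

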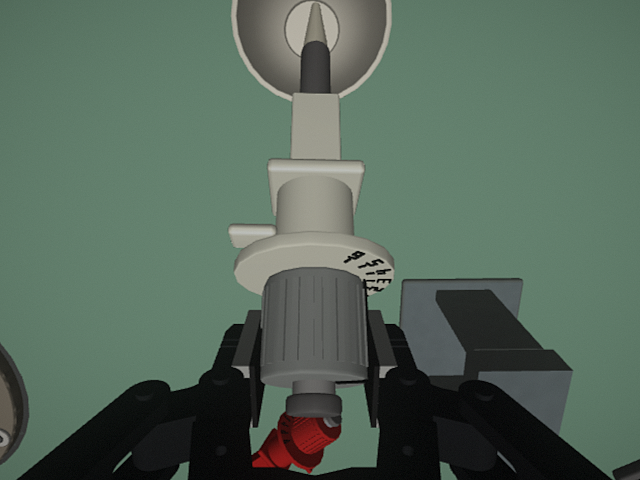

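View pics/x10.png

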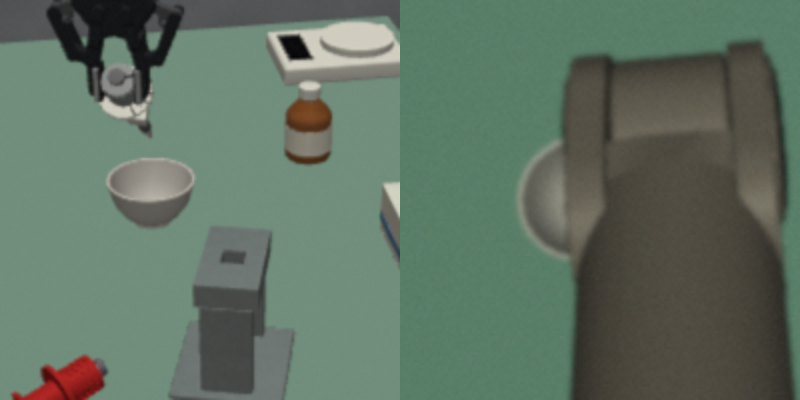

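```bash
python3 - <<'E'
from h import *
import pickle
o=pickle.load(open('o10.pkl','rb'));c=cam('wrist',o);S=cam('side')
P,e=tri(ray(c,316,2),ray(S,275.1,218));print('tip',P,e)
T=toolT(o);piv=T[:3,3]-.019*T[:3,0];v=P-piv;print('tilt',np.degrees(np.arccos(-v[2]/np.linalg.norm(v))),np.linalg.norm(v))
t=cv2.imread('pics/s10.png')
# bowl rim centre from side view
x,y=200+151/2,150+186/2
print('bowl rim',plane(S,x-.3,y-.3,.055), 'err',P[:2]-[.4934,.1795])
# bowl rim via wrist: left/right rim extremes
print(plane(c,233,15,.055),plane(c,391,15,.055))
im=cv2.imread('pics/w10.png');cv2.imwrite('pics/w10z.png',cv2.resize(im[140:420,220:410],None,fx=2.1,fy=2.1,interpolation=cv2.INTER_CUBIC))
s=cv2.imread('pics/s10.png');cv2.imwrite('pics/s10z.png',cv2.resize(s[170:260,230:320],None,fx=6,fy=6,interpolation=cv2.INTER_CUBIC))
E
```

```text
tip [0.49617469 0.18039009 0.10894087] 0.001242527342546209
tilt 45.156686045317706 0.18226277504173072
bowl rim [0.49155242 0.16095753 0.055     ] err [0.00277469 0.00089009]
[0.44745742 0.19913511 0.055     ] [0.54316658 0.16739843 0.055     ]
```

View pics/w10z.png

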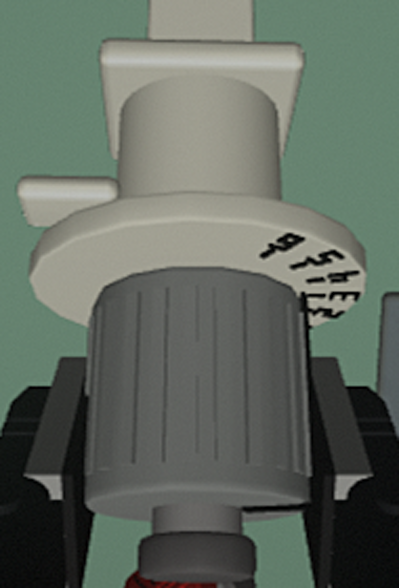

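View pics/s10z.png

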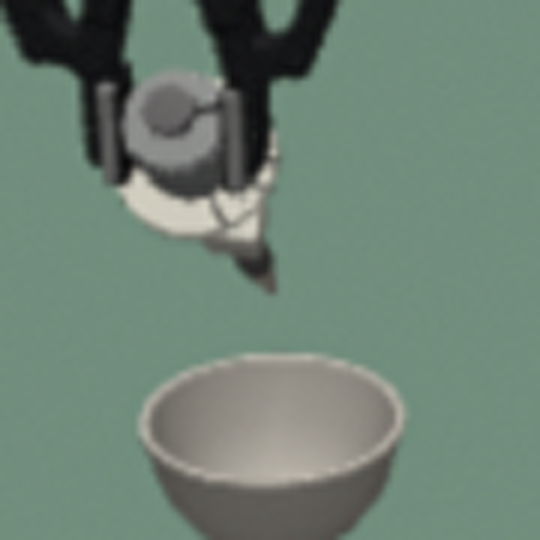

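```bash
python3 - <<'E'
from cell import *
o=get_obs();print(o['time'],abs(o['joint_velocities']).max(),o['contact_force'],o['grip_width']);print(sign_off())
E
```

```text
12.4 0.31452724594682374 [ 0.17438432 -0.40570987 -0.67723387] 0.034672490649715816
the job is handed in; nothing more can be done
None
```

I turned the collar about 47° anticlockwise to 4 while the pipette stood in its holder, then drew it straight up and out. The moves could not tilt the tool, so I pushed the barrel against the holder's bridge edge until the pipette slanted in the grip. I then raised the grip to 60 N, carried it over the bowl and handed the job in at 12.4 s.

Last checks before handing in:
- **Tip position:** from the wrist and side cameras it was at (0.496, 0.180, 0.109) m. That is about 3 mm from the bowl's centre as first measured, and about 54 mm above the rim.
- **Slant:** about 45°.
- **Grip and contact:** the opening was 34.7 mm, the arm was still, and the outside force was near zero.
- **Collar:** right after turning, the line matched mark 4 within about 3°. At the end the finger partly hid the line; the visible part looked consistent with 4, and the body had not twisted against the jaws. I could not measure the angle again.
- **Disagreements:** one hurried side-view reading put the bowl's rim centre about 18 mm off. A closer reading of the same picture gave its starting position, so the bowl did not appear to have moved. The tip's distance from the grasp point measured 182 mm against about 177 mm expected, which does not affect the tolerances.

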